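# Roll a dowel into the vee cradle and close the hold-down flap

## Robot

A 6-joint arm with a two-finger parallel gripper is mounted at the origin on a cart in front of the work surface, level with it; the furniture and walls round the work are solid. World frame = base frame: x ahead of the robot, y to its left, z up, the work surface at z = 0. Lengths are in m, angles in rad, forces in N, time in s.
With the tool pointing down it reaches from about 0.275 to 0.825 m from the base axis. Payload 4.9 kg.
Tool frame: the origin (TCP) lies midway between the tips of the shut fingers; the grasp point (between the pads) lies 19 mm behind it (grip_point_offset is the distance from the TCP to the grasp point, in m); z points along the fingers, x is the direction in which the jaws open and shut, and the axes are right-handed (so a half turn about z gives the same grasp; the last joint's range is limited). The gripper opens to 85 mm and grips with 20 to 120 N. Pads are 22 mm wide; open, the fingers measure 114 mm over their backs; the gripper's body (76 mm by 85 mm) begins 54 mm behind the grasp point. The pads swing forward as they close: fully open they stand 13 mm farther back than shut.
Start: joints at [1.112, 0.326, -0.193, 1.052, 0, 1.437], TCP at [0.176, 0.521, 0.231] pointing down, gripper open.
Joint ranges: [-2.65, 2.65], [-0.97, 1.79], [-1.3, 1.35], [-1.93, 2.1], [-1.47, 1.37], [-3.14, 3.14]. Speed limits (rad/s): [2.57, 2.57, 3.14, 3.14, 3.14, 3.14].

## Interface

Orientations are given as a rotation vector (axis times angle).
In Python, from cell import * gives the robot as it stands. Calls block until the motion is done:
- movep(position, orientation): joint-space move of the TCP to a pose.
- move_l(position, velocity=0.15, rot=None, until_force=None): straight line of the TCP; rot=None keeps the orientation; velocity is the mean speed in m/s. With until_force (N) it stops when the force on the tool has changed by that much, and returns True; else False.
- set_joints(angles): joint-space move.
- let_go() and grab(newtons=None): open the fingers fully, or close them until they stop; newtons is the grip in N (None keeps the last).
- sleep(seconds).
- ik(position, orientation): joint angles nearest the present ones, or None.
- get_state(): the state.
- grab_frame(name): name is "scene" or "top" or "wrist"; returns a dict with "img" (480x640x3 uint8, red, green, blue), "fx", "fy", "cx", "cy" (pixels), "cam_to_world" (4x4, takes a point from camera to world coordinates); the wrist camera has in their place "T_tool_cam" (4x4, takes a point from camera to tool coordinates, whose origin is the TCP and whose axes are the tool frame's). Camera axes: x right, y down, z forward; pixel columns grow to the right and rows downward; lengths in m; the calibration is good to about 2 mm. A picture is of the moment at which its call begins: read the wrist's pose just before it. There is no depth.
A pose or a line that the arm cannot do raises MotionError and nothing moves.
- sign_off(): hands the job in, once; it reports no verdict.
Trained networks look in the newest picture that a camera, given by its name, has taken for a name from the list of things; names that differ only in an ending like _2 or _b are one class to them, and where a whole thing is asked for, a point or a joint stands for the part that bears it (a point fixed in the world has none). Each returns a list of dicts, best first, with "score" (0 to 1); they miss things now and then, are a little off and sometimes report something else, mostly with a low value. They report only what shows in the picture. A call takes as long as a camera call.
- spot_in(camera, name): "centre" ([column, row] in pixels, amid what is visible of it).
- silhouettes(camera, name): "mask" (480x640 bool, what is visible of it) and "centre" ([column, row] in pixels, amid what is visible of it).
- tip_of(camera, name): "centre" ([column, row] in pixels: a listed point, or the origin of a listed thing).
The state is a dict: "clock": time; "q": joint angles; "joint_velocities": joint speeds; "tau": joint torques, N m; "position": TCP position; "eef_rot": TCP orientation; "contact_force": force on the tool from outside, world axes, zero at the start; "wrist_torque": the same for the moment, N m; "finger_gap": opening from 0.0 (shut) to 1.0 (fully open).
Only numpy, scipy, OpenCV 4.12 (cv2) and the standard library are available. Lean on these libraries where they do the work, as an engineer would, in place of code of your own. Each camera call takes 0.05 s, during which the arm holds its last target.

## Task

Get the wooden dowel ready for sawing: lay it across the cradle's two rails at their low end, against the stops, let go of it, then roll it up the rails, without lifting it off them, so that it drops into the vee notches and centres itself, about equally far out at both sides. Then lower the yellow hold-down flap gently until it lies fully down on the dowel. Leave the tape roll, tape measure and sanding block where they are.

Things in the scene. Friction and masses are not known exactly. Their poses are not given: they have to be found in the camera images.
- dowel_centre (a point): centre of the loose light-wood dowel, a plain cylinder 34 mm in diameter, 200 mm long, 0.11 to 0.23 kg; its own y axis runs along its length (it may roll about y). It starts lying on the worktop, left or right of the cradle.
- vee_seat (a point): where the dowel's centre lies once seated in the fixed wooden cradle's vees, 76 mm above the worktop. Cradle axes: x level, from the loading rest to the vee and hinge (roughly to the robot's right), y along the vee, z up. The 90 degree vee has its apex at x = 0, 24 mm below this point; its rear flank rises to 6 mm above this point and stops the dowel.
- rail_crest (a point): middle between the crests of the two rails, where the vee begins: 18 mm before and 6 mm below vee_seat, same axes. The rails are the cheek tops; from the front stop (at their low end) they rise by 4 degrees to this crest. A dowel pushed with its centre past the crest drops about 11 mm into the vee and seats itself.
- cradle_base (a point): on the base board (245 x 140 x 12 mm, from x = -160 to +85 mm), 64 mm below vee_seat, same axes. On the board stand two parallel upright cheeks, 20 mm thick, at y = -50 and +50 mm (inner faces 80 mm apart, outer 120 mm). The space between them is open down to the board, so fingers may reach down there.
- loading_rest (a point): where the dowel's centre lies when it rests on the rails against the front stop, 79 mm above the worktop, 126 mm before vee_seat, same axes. The stop's face is 17 mm before this point, its top 7 mm above it. Left alone here a dowel stays, as the rails rise towards the vee.
- flap_hinge (a point): hinge axis of the flap, 55 mm behind and 27 mm above vee_seat, along y. Flap: plate 110 wide, 10 thick, reaching 145 mm from this axis towards the loading rest. Open, it leans over vee and crest, front edge about 55 mm before and 120 mm above vee_seat; an upright gripper would strike it: to push the dowel under it, lean the gripper back (away from the vee) by 30 to 45 degrees.
- flap (a joint): angle of the yellow hold-down flap (rad): 0 = level, fully down, its rubber pad lying on a seated dowel; grows as it opens; starts at 0.66 to 0.74, upper stop at 0.75, lower stop at -0.05. Stiff friction hinge: it stays where it is left; about 1 to 2 N on the front part moves it down.
- flap_press (a point): point on the flap's upper face on its middle line, 115 mm from the hinge axis, 30 mm behind the front edge; a good place to press it down from above. It turns with the flap; when the flap is down it is 60 mm in front of vee_seat and 32 mm above it.
- tape_roll_mid (a point): middle of a loose roll of cream masking tape lying flat, 108 mm across, 24 mm high; bystander, starts on the other side of the cradle from the dowel
- measure_mid (a point): middle of a loose black tape measure, 35 x 93 x 61 mm high; bystander, far left
- sander_mid (a point): middle of a loose brown sanding block, 64 x 113 x 31 mm high; bystander, beyond the cradle
- dowel: the dowel as a body; its origin is its centre

How it is judged:
On the way, in this order (a step that is already met when the one before it is completed fails the run):
1. the dowel lies on both rails at the loading rest, let go (x of dowel_centre in the frame of loading_rest between -0.012 and 0.02 m and y of dowel_centre in the frame of loading_rest between -0.03 and 0.03 m and z of dowel_centre in the frame of loading_rest between -0.006 and 0.006 m and contact force between the fingers and dowel below 0.05 N and angle between the y axis of dowel_centre and the y axis of vee_seat, either way round below 0.2 rad), for 0.2 s.
2. the dowel has rolled into the vees and lies centred in them, untouched, with the flap still open (x of dowel_centre in the frame of vee_seat between -0.004 and 0.004 m and y of dowel_centre in the frame of vee_seat between -0.025 and 0.025 m and z of dowel_centre in the frame of vee_seat between -0.004 and 0.004 m and angle between the y axis of dowel_centre and the y axis of vee_seat, either way round below 0.06 rad and contact force between the fingers and dowel below 0.05 N and linear speed of dowel below 0.02 m/s and value of joint flap above 0.3 rad), for 0.3 s.
At the end, for the whole second after the job is handed in: The dowel lies at rest in both vees (its centre within 4 mm of vee_seat across and in height, within 25 mm along the vee, its axis within 0.06 rad of the vee's) and the flap lies down on it (joint below 0.04 rad) and still (x of dowel_centre in the frame of vee_seat between -0.004 and 0.004 m and y of dowel_centre in the frame of vee_seat between -0.025 and 0.025 m and z of dowel_centre in the frame of vee_seat between -0.004 and 0.004 m and angle between the y axis of dowel_centre and the y axis of vee_seat, either way round below 0.06 rad and value of joint flap below 0.04 rad and linear speed of dowel below 0.02 m/s and velocity of joint flap between -0.05 and 0.05 rad/s); the robot touches nothing.
It fails at once if the flap is slammed: it closes faster than 2 rad/s (velocity of joint flap below -2 rad/s).
It fails at once if the dowel is carried in under the flap more than 15 mm clear of the rails, instead of being rolled in (x of dowel_centre in the frame of vee_seat between -0.05 and 0.03 m and y of dowel_centre in the frame of vee_seat between -0.12 and 0.12 m and z of dowel_centre in the frame of vee_seat between 0.028 and 0.09 m).
It fails at once if the tape roll, tape measure or sanding block is displaced by more than 30 mm (distance of any of tape_roll_mid, measure_mid, sander_mid from where it was at the start of the episode above 0.03 m).
It also fails if it takes over 69 s, if anything falls off the work surface, if the arm or the gripper's body presses on something with over 40 N, if the wrist force passes 120 N, or if a joint passes its speed limit or range.

## Working session

There is one attempt and no reset: what is moved stays moved. The work goes in short steps, each a Python script; the robot and the scene stay as the last script left them, time stands still between calls to the robot, and variables do not carry over. Pictures are saved under pics/ and viewed, and the job is handed in when it is done.

```bash
ls; mkdir -p pics; python3 - <<'E'
from cell import *
import cv2,numpy as np
s=get_state();print({k:np.round(v,3) for k,v in s.items()})
for c in ["scene","top","wrist"]:
    f=grab_frame(c);cv2.imwrite(f"pics/a_{c}.png",f["img"][:,:,::-1])
    print(c,f["fx"],f["cx"],f["cy"],np.round(f.get("cam_to_world",f.get("T_tool_cam")),3).tolist())
for c in ["scene","top"]:
    for n in ["dowel_centre","vee_seat","rail_crest","cradle_base","loading_rest","flap_hinge","flap_press","tape_roll_mid","measure_mid","sander_mid"]:
        print(c,n,[(np.round(d["centre"],1).tolist(),round(d["score"],2)) for d in tip_of(c,n)][:3])
E
```

```text
pics
{'clock': np.float64(0.0), 'q': array([ 1.112,  0.327, -0.194,  1.052,  0.   ,  1.437]), 'joint_velocities': array([ 0.   ,  0.001, -0.001,  0.   ,  0.001,  0.   ]), 'tau': array([-0.0000e+00, -4.4340e+01,  2.6244e+01,  1.6000e-02, -0.0000e+00,
       -0.0000e+00]), 'position': array([0.175, 0.521, 0.23 ]), 'eef_rot': array([ 2.551e+00,  1.833e+00, -2.000e-03]), 'contact_force': array([ 0.099,  0.068, -0.556]), 'wrist_torque': array([ 0.033, -0.039, -0.031]), 'finger_gap': np.float64(1.0)}
scene 495.600690883638 316.77633448187794 242.55833631297185 [[0.476, -0.487, 0.732, -0.394], [-0.879, -0.253, 0.404, -0.566], [-0.011, -0.836, -0.549, 0.843], [0.0, 0.0, 0.0, 1.0]]
top 512.9201408312838 322.5546332835812 247.75355416010652 [[-0.003, -0.995, 0.096, 0.484], [-1.0, 0.003, 0.001, -0.004], [-0.001, -0.096, -0.995, 1.401], [0.0, 0.0, 0.0, 1.0]]
wrist 362.2059646617882 320.7596029413271 242.05541482437425 [[1.0, 0.001, -0.0, 0.001], [-0.0, 0.964, 0.267, -0.068], [0.001, -0.267, 0.964, -0.142], [0.0, 0.0, 0.0, 1.0]]
scene dowel_centre [([447.4, 331.4], 0.86)]
scene vee_seat [([342.1, 274.1], 0.78)]
scene rail_crest [([336.5, 273.8], 0.88)]
scene cradle_base [([341.2, 292.4], 0.81)]
scene loading_rest [([297.1, 267.6], 0.66)]
scene flap_hinge [([366.7, 272.1], 0.91), ([341.9, 278.6], 0.25)]
scene flap_press [([330.7, 238.6], 0.73)]
scene tape_roll_mid [([203.6, 254.9], 0.65)]
scene measure_mid [([250.3, 226.3], 0.78)]
scene sander_mid [([363.5, 247.3], 0.88)]
top dowel_centre [([477.2, 288.7], 0.66)]
top vee_seat []
top rail_crest [([367.8, 282.3], 0.8)]
top cradle_base [([372.4, 281.9], 0.8)]
top loading_rest [([328.2, 293.5], 0.55)]
top flap_hinge [([394.8, 270.0], 0.78)]
top flap_press [([367.0, 282.3], 0.96)]
top tape_roll_mid [([211.2, 295.5], 0.92), ([370.4, 279.4], 0.33)]
top measure_mid [([220.1, 222.2], 0.98)]
top sander_mid [([356.1, 202.6], 0.65)]
```

View pics/a_scene.png

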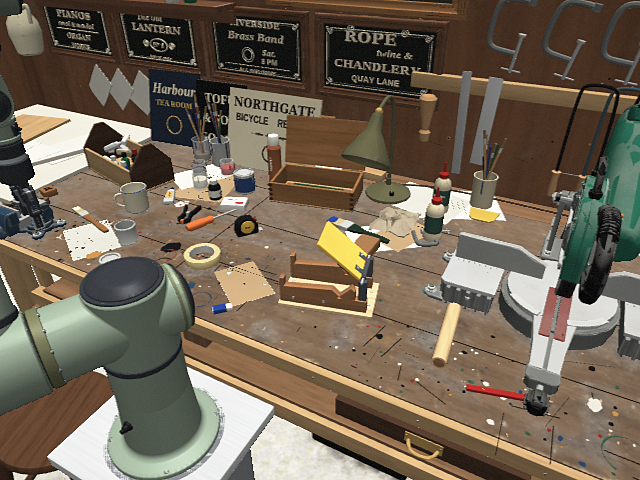

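View pics/a_top.png

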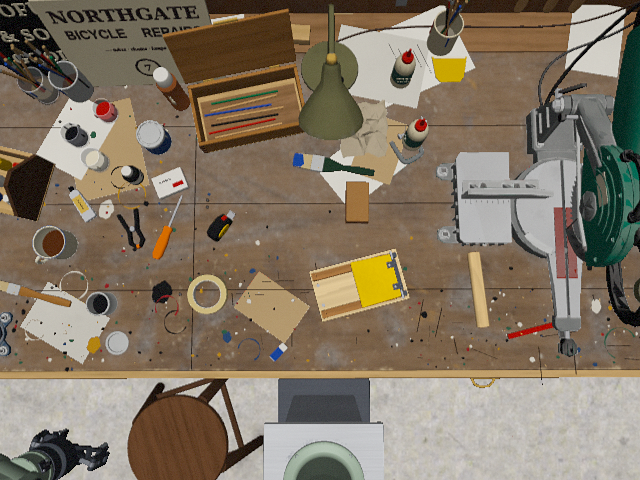

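The scene view shows the cradle at about (330,285) with its yellow flap open to the right, and the dowel at (447,335) on the right beside the mitre saw. In the top view the cradle is at (360,284), the dowel at (478,290), the tape roll at (207,295), the measure at (220,226) and the sander at (357,202).

Next I'll fit the cradle pose and locate the dowel.

```bash
cat > h.py <<'E'
from cell import *
import cv2,numpy as np
from scipy.optimize import least_squares
from scipy.spatial.transform import Rotation as R
def cam(f,pose=None):
    if "cam_to_world" in f: T=np.array(f["cam_to_world"])
    else:
        P=np.eye(4);P[:3,:3]=R.from_rotvec(pose[1]).as_matrix();P[:3,3]=pose[0];T=P@np.array(f["T_tool_cam"])
    return dict(T=T,fx=f["fx"],fy=f["fy"],cx=f["cx"],cy=f["cy"])
def proj(c,X):
    X=np.atleast_2d(X);Y=(X-c["T"][:3,3])@c["T"][:3,:3]
    return np.c_[c["fx"]*Y[:,0]/Y[:,2]+c["cx"],c["fy"]*Y[:,1]/Y[:,2]+c["cy"]]
def onplane(c,uv,z):
    uv=np.atleast_2d(uv);d=np.c_[(uv[:,0]-c["cx"])/c["fx"],(uv[:,1]-c["cy"])/c["fy"],np.ones(len(uv))]@c["T"][:3,:3].T
    o=c["T"][:3,3];return o+d*((z-o[2])/d[:,2])[:,None]
def wrist():
    s=get_state();f=grab_frame("wrist");return f["img"],cam(f,(np.array(s["position"]),np.array(s["eef_rot"])))
def fixed(n): 
    f=grab_frame(n);return f["img"],cam(f)
# cradle-frame points (x,y, world z)
PTS=dict(vee_seat=(0,0,.076),rail_crest=(-.018,0,.070),cradle_base=(0,0,.012),loading_rest=(-.126,0,.079),flap_hinge=(.055,0,.103))
def cr(p,xyz):  # p = x,y,yaw of cradle (x axis direction angle)
    xyz=np.atleast_2d(xyz);c,s=np.cos(p[2]),np.sin(p[2])
    return np.c_[p[0]+c*xyz[:,0]-s*xyz[:,1],p[1]+s*xyz[:,0]+c*xyz[:,1],xyz[:,2]]
def flapp(a,r=.115,h=.005): # upper face point guess
    return (.055-r*np.cos(a)+h*np.sin(a)*0, 0,.103+r*np.sin(a)+h*np.cos(a))
def maskaxis(m,c,z):
    ys,xs=np.nonzero(m);P=onplane(c,np.c_[xs,ys],z)[:,:2];mu=P.mean(0);u,s,v=np.linalg.svd(P-mu,full_matrices=False)
    d=v[0];t=(P-mu)@d;return mu,d,t.min(),t.max(),np.ptp((P-mu)@v[1])
E
python3 - <<'E'
from h import *
obs=[]
for n in ["scene","top"]:
    im,c=fixed(n)
    for k in PTS:
        r=tip_of(n,k)
        if r and r[0]["score"]>.5: obs.append((k,c,np.array(r[0]["centre"]),n))
    r=silhouettes(n,"dowel");print(n,[(x["score"],x["mask"].sum()) for x in r])
    if r:
        print(maskaxis(r[0]["mask"],c,.017))
        ends=r[0]["mask"]
def res(p): return np.concatenate([proj(c,cr(p,PTS[k]))[0]-u for k,c,u,n in obs])
s=least_squares(res,[.43,-.1,-1.3],loss="soft_l1",f_scale=2)
print(s.x,np.degrees(s.x[2]))
for o,e in zip(obs,res(s.x).reshape(-1,2)): print(o[3],o[0],e.round(1))
p=s.x
im,c=fixed("top")
# draw outline
im,c=fixed("scene")
for n in ["scene","top"]:
    im,c=fixed(n);im=im[:,:,::-1].copy()
    for q in [[(-.16,-.07,.012),(.085,-.07,.012),(.085,.07,.012),(-.16,.07,.012)]]:
        cv2.polylines(im,[np.int32(proj(c,cr(p,q)).round())],True,(0,255,0),1)
    u=proj(c,cr(p,(0,0,.07)))[0].astype(int)
    y0=max(0,u[1]-75);x0=u[0]-100
    cv2.imwrite(f"pics/b_{n}.png",cv2.resize(im[y0:y0+150,x0:x0+200],(800,600)))
E
```

```text
scene [(0.6, np.int64(998)), (0.6, np.int64(337)), (0.47, np.int64(691))]
(array([ 0.50092737, -0.41658611]), array([-0.99450466, -0.10469235]), np.float64(-0.12522354134807626), np.float64(0.11024605406754302), np.float64(0.03678506218388461))
top [(0.65, np.int64(972))]
(array([ 0.50357797, -0.41910224]), array([-0.99512649, -0.09860662]), np.float64(-0.10304348441011787), np.float64(0.09867939016876459), np.float64(0.0376932004800512))
[ 0.5276279  -0.13454365 -1.32833684] -76.10809491207469
scene vee_seat [1.  3.4]
scene rail_crest [ 4.8 -0.4]
scene cradle_base [-1.4  1.3]
scene loading_rest [1.6 0.3]
scene flap_hinge [-0.6 -3. ]
top rail_crest [-2.4 -1.6]
top cradle_base [-0.7 -1.5]
top loading_rest [-1.1  1.6]
top flap_hinge [0.9 3.3]
```

```bash
python3 -c "
import cv2,numpy as np
a=cv2.imread('pics/b_scene.png');b=cv2.imread('pics/b_top.png')
cv2.imwrite('pics/b.png',cv2.resize(np.hstack([a,b]),(800,300)))"
```

```text
(no output)
```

View pics/b.png

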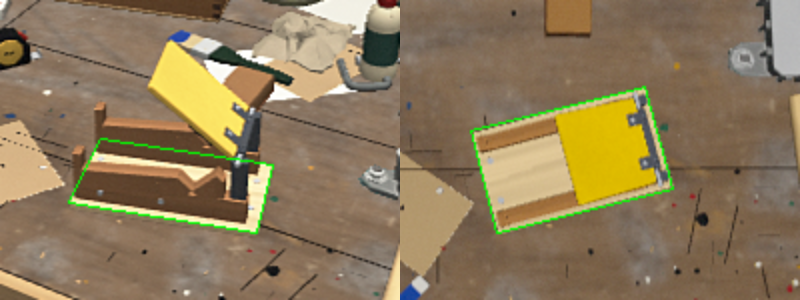

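```bash
cat >> h.py <<'E'
P0=np.array([.5276,-.1345,-1.3283])
def orient(yaw_jaw,lean=0.,mode="x",flip=False,yaw=None):
    """down tool, tool x along world angle yaw_jaw"""
    x=np.array([np.cos(yaw_jaw),np.sin(yaw_jaw),0]);z=np.array([0,0,-1.]);y=np.cross(z,x)
    return R.from_matrix(np.c_[x,y,z]).as_rotvec()
def lean_rot(yaw,lean,mode):
    ex=np.array([np.cos(yaw),np.sin(yaw),0]);ey=np.array([-np.sin(yaw),np.cos(yaw),0]);ez=np.array([0,0,1.])
    z=np.sin(lean)*ex-np.cos(lean)*ez; f=np.cos(lean)*ex+np.sin(lean)*ez
    if mode=="y": y=f;x=np.cross(y,z)
    if mode=="-y": y=-f;x=np.cross(y,z)
    if mode=="x": x=f;y=np.cross(z,x)
    if mode=="-x": x=-f;y=np.cross(z,x)
    return R.from_matrix(np.c_[x,y,z]).as_rotvec()
E
python3 - <<'E'
from h import *
p=P0
M=R.from_rotvec(get_state()["eef_rot"]).as_matrix();print(M.round(2))
def t(n,pos,o):
    q=ik(np.array(pos),o);print(n,None if q is None else np.round(q,2).tolist())
for k in (0,np.pi):
    t("look",[*cr(p,(-.05,0,.38))[0]],orient(p[2]+k))
    a=.0986-np.pi/2+k
    t("dow hi",[.5036,-.419,.15],orient(a)); t("dow",[.5036,-.419,.0],orient(a))
    t("place",cr(p,(-.124,0,.061))[0],orient(p[2]+k)); t("place hi",cr(p,(-.124,0,.2))[0],orient(p[2]+k))
for L in (35,45):
  for m in ("x","-x","y","-y"):
    for x,z in ((-.152,.15),(-.152,.07),(-.10,.07),(-.04,.078)):
        t((L,m,x),cr(p,(x,0,z))[0],lean_rot(p[2],np.radians(L),m))
for m in ("x","-x","y","-y"):
    for x,z in ((-.033,.22),(-.06,.108)):
        t((m,x),cr(p,(x,0,z))[0],lean_rot(p[2],0,m))
E
```

```text
[[ 0.32  0.95  0.  ]
 [ 0.95 -0.32  0.  ]
 [ 0.    0.   -1.  ]]
look [-0.31, 0.22, 0.04, 1.39, 0.0, 2.59]
dow hi [-0.81, 0.58, -0.01, 0.99, -0.0, 2.24]
dow [-0.81, 0.73, -0.15, 0.69, -0.0, 2.24]
place [-0.18, 0.42, -0.55, 0.6, 0.0, 2.72]
place hi [-0.18, 0.26, -0.38, 0.94, 0.0, 2.72]
look [-0.31, 0.22, 0.04, 1.39, 0.0, -0.55]
dow hi [-0.81, 0.58, -0.01, 0.99, 0.0, -0.91]
dow [-0.81, 0.73, -0.15, 0.69, 0.0, -0.91]
place [-0.18, 0.42, -0.55, 0.6, 0.0, -0.42]
place hi [-0.18, 0.26, -0.38, 0.94, 0.0, -0.42]
(35, 'x', -0.152) [0.23, 0.35, -0.55, 0.66, -0.61, 3.13]
(35, 'x', -0.152) [0.23, 0.48, -0.62, 0.46, -0.61, 3.13]
(35, 'x', -0.1) [0.12, 0.46, -0.66, 0.37, -0.61, 3.0]
(35, 'x', -0.04) [-0.0, 0.44, -0.67, 0.29, -0.59, 2.85]
(35, '-x', -0.152) [0.23, 0.35, -0.55, 0.66, -0.61, -0.01]
(35, '-x', -0.152) [0.23, 0.48, -0.62, 0.46, -0.61, -0.01]
(35, '-x', -0.1) [0.12, 0.46, -0.66, 0.37, -0.61, -0.14]
(35, '-x', -0.04) [-0.0, 0.44, -0.67, 0.29, -0.59, -0.29]
(35, 'y', -0.152) [0.23, 0.35, -0.55, 0.66, -0.61, 1.56]
(35, 'y', -0.152) [0.23, 0.48, -0.62, 0.46, -0.61, 1.56]
(35, 'y', -0.1) [0.1
[... 944 characters left out ...]
5, 'y', -0.04) [0.08, 0.5, -0.7, 0.22, -0.77, 1.35]
(45, '-y', -0.152) [0.32, 0.43, -0.54, 0.68, -0.78, -1.47]
(45, '-y', -0.152) [0.32, 0.56, -0.6, 0.49, -0.78, -1.47]
(45, '-y', -0.1) [0.21, 0.53, -0.66, 0.35, -0.78, -1.62]
(45, '-y', -0.04) [0.08, 0.5, -0.7, 0.22, -0.77, -1.79]
('x', -0.033) [-0.33, 0.3, -0.26, 1.01, 0.0, 2.57]
('x', -0.06) [-0.29, 0.39, -0.45, 0.73, 0.0, 2.61]
('-x', -0.033) [-0.33, 0.3, -0.26, 1.01, 0.0, -0.58]
('-x', -0.06) [-0.29, 0.39, -0.45, 0.73, 0.0, -0.53]
('y', -0.033) [-0.33, 0.3, -0.26, 1.01, -0.0, 0.99]
('y', -0.06) [-0.29, 0.39, -0.45, 0.73, -0.0, 1.04]
('-y', -0.033) [-0.33, 0.3, -0.26, 1.01, -0.0, -2.15]
('-y', -0.06) [-0.29, 0.39, -0.45, 0.73, -0.0, -2.1]
```

```bash
python3 - <<'E'
from h import *
p=P0
movep(cr(p,(-.07,0,.33))[0],lean_rot(p[2],0,"y"))
sleep(.2)
im,c=wrist();cv2.imwrite("pics/c_wrist.png",im[:,:,::-1]);np.save("c_wrist.npy",c,allow_pickle=True)
for k in list(PTS)+["flap_press"]:
    print(k,[(np.round(d["centre"],1).tolist(),round(d["score"],2)) for d in tip_of("wrist",k)][:2], proj(c,cr(p,PTS[k]))[0].round(1) if k in PTS else [ (a,proj(c,cr(p,flapp(a)))[0].round(1)) for a in (.66,.74)])
print(get_state()["clock"])
im=im[:,:,::-1].copy()
for q in [[(-.16,-.07,.012),(.085,-.07,.012),(.085,.07,.012),(-.16,.07,.012)]]+[[(-.143,s*.06,.086),(-.143,s*.04,.086)] for s in(-1,1)]+[[(-.143,s*y,.062),(-.018,s*y,.070)] for s in(-1,1) for y in (.04,.06)]:
    cv2.polylines(im,[np.int32(proj(c,cr(p,q)).round())],len(q)>2,(0,255,0),1)
cv2.imwrite("pics/c_over.png",im)
E
```

```text
vee_seat [] [320.3 266.2]
rail_crest [([320.7, 246.9], 0.9)] [320.3 249.8]
cradle_base [([321.4, 249.7], 0.7)] [320.3 250.2]
loading_rest [([316.9, 150.8], 0.97)] [320.4 154.2]
flap_hinge [([322.4, 319.2], 0.78)] [320.2 320.4]
flap_press [([322.2, 270.0], 0.88)] [(0.66, array([320.2, 265.9])), (0.74, array([320.2, 275.2]))]
5.0333
```

View pics/c_over.png

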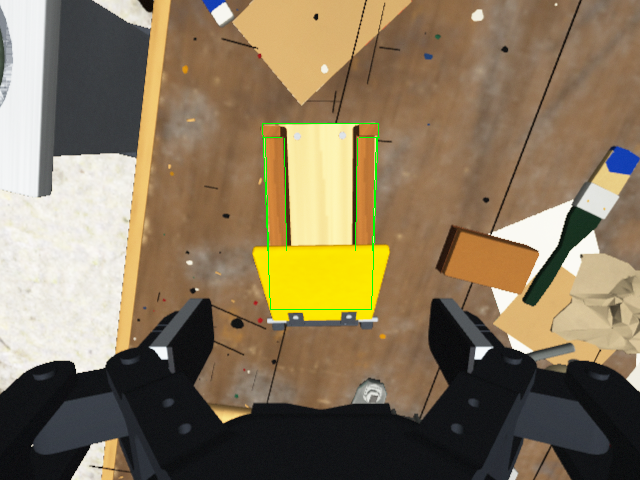

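```bash
python3 -c "
import cv2
a=cv2.imread('pics/c_over.png')
cv2.imwrite('pics/c_z.png',cv2.resize(a[110:335,240:400],(560,788)[0:2],interpolation=cv2.INTER_NEAREST)[:600])"
```

```text
(no output)
```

View pics/c_z.png

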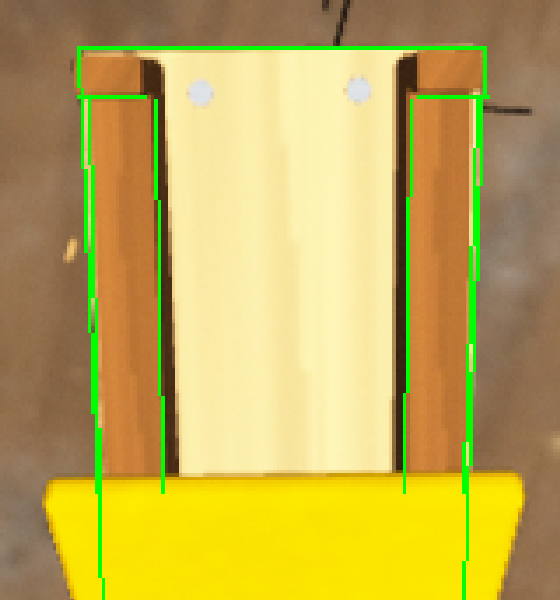

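The overlay matches the cradle to 1–2 mm: stop faces sit at row ~137 and the board edge at row ~123. The flap reads about 0.70 rad. Next is the dowel.

```bash
python3 - <<'E'
from h import *
a=.0986-np.pi/2+np.pi
movep([.5036,-.419,.24],orient(a)); sleep(.15)
im,c=wrist();r=silhouettes("wrist","dowel");print([(x["score"],x["mask"].sum()) for x in r])
im=im[:,:,::-1].copy()
if r:
    print(maskaxis(r[0]["mask"],c,.017)); im[r[0]["mask"]]=im[r[0]["mask"]]//2+np.array([0,120,0],np.uint8)
print([(d["centre"],d["score"],onplane(c,d["centre"],.017)) for d in tip_of("wrist","dowel_centre")])
cv2.imwrite("pics/d_wrist.png",im);print(get_state()["clock"],get_state()["position"])
E
```

```text
[]
[([319.0, 210.2], 0.59, array([[ 0.5042875 , -0.41969688,  0.017     ]]))]
7.0417 [ 0.50388529 -0.4186103   0.24027115]
```

View pics/d_wrist.png

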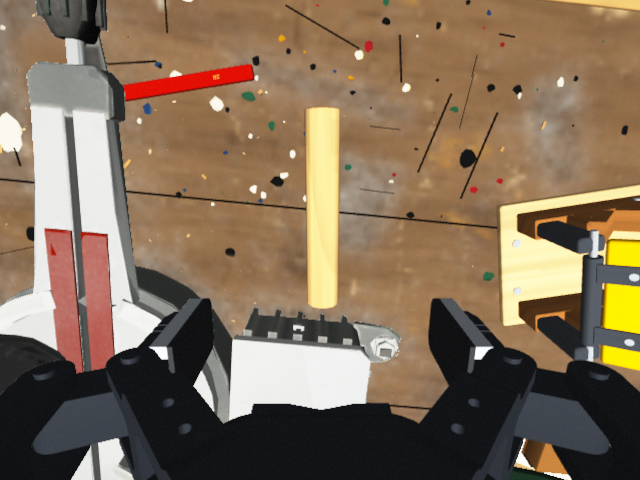

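Dowel occupies columns 305–340, rows 107–307, upright in the picture and parallel to the fingers. That agrees with the top-camera measurement. Grasping it now.

```bash
python3 - <<'E'
from h import *
p=P0
move_l([.5038,-.419,.06],.2)
print(move_l([.5038,-.419,.000],.08,until_force=10))
grab(40);sleep(.1);print(get_state()["finger_gap"],get_state()["position"],get_state()["contact_force"])
move_l([.5038,-.419,.10],.12);sleep(.1)
s=get_state();print(s["finger_gap"],s["contact_force"],s["clock"])
im,c=wrist();cv2.imwrite("pics/e_wrist.png",im[:,:,::-1])
im,c=fixed("scene");cv2.imwrite("pics/e_scene.png",im[200:440,260:580,::-1])
print([(onplane(c,d["centre"],.117),d["score"]) for d in tip_of("scene","dowel_centre")])
E
```

```text
False
0.38203957897758767 [ 5.03991984e-01 -4.19158258e-01  4.84677580e-04] [-8.45207257e-04  6.28926066e-01  4.50509761e+00]
0.3855609206374722 [ 1.33926947 -0.39127646 -0.87459696] 10.7083
[(array([[ 0.4918058 , -0.41470022,  0.117     ]]), 0.63)]
```

View pics/e_wrist.png

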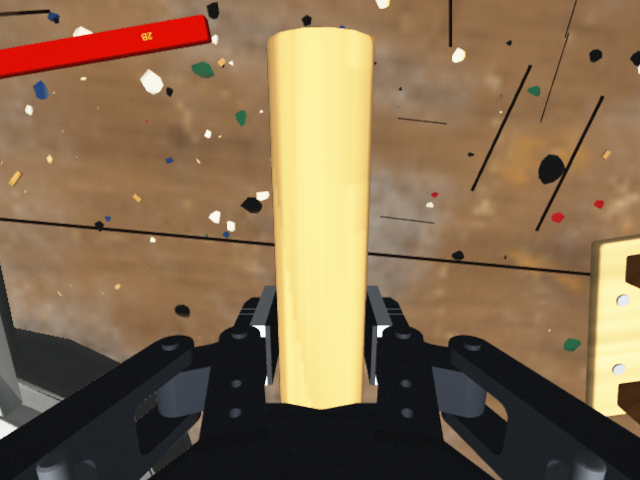

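View pics/e_scene.png

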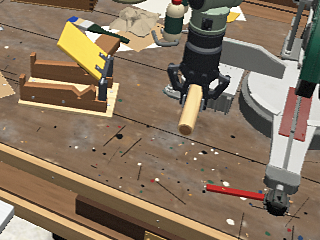

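```bash
python3 - <<'E'
from h import *
p=P0
L=np.radians(20);o=lean_rot(p[2],L,"-x");off=.0165*np.array([np.sin(L),0,-np.cos(L)])
def tgt(x,z): return cr(p,np.array([x,0,z])+off)[0]
for z in (.3,.08): print(ik(tgt(-.122,z),o))
move_l([.5038,-.419,.30],.2)
movep(tgt(-.122,.31),o)
move_l(tgt(-.122,.12),.2);sleep(.1)
s=get_state();print(s["clock"],s["finger_gap"],s["contact_force"])
im,c=wrist();cv2.imwrite("pics/f_wrist.png",im[:,:,::-1])
im,c=fixed("scene");cv2.imwrite("pics/f_scene.png",cv2.resize(im[180:330,240:440,::-1],(800,600)))
E
```

```text
[ 0.01189315  0.1578182  -0.32497726  1.00500121 -0.33944777 -0.24483498]
[ 0.01189315  0.4069652  -0.63080376  0.45002771 -0.33944777 -0.24483498]
14.7083 0.3848951402897514 [-1.77494308  0.39005813 -1.97872583]
```

View pics/f_wrist.png

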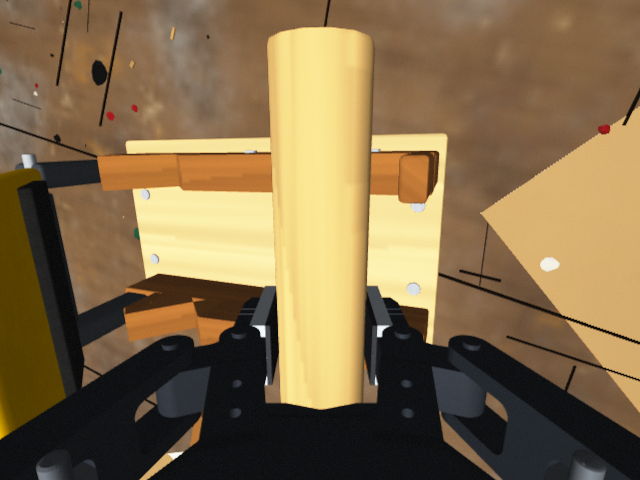

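View pics/f_scene.png

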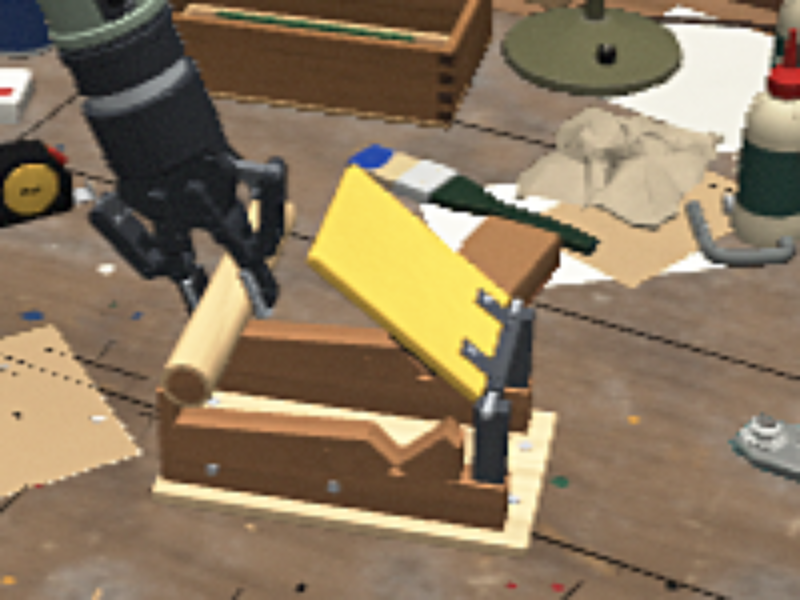

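The dowel hangs parallel to the vee above the low end. In the wrist view the far stop post is just beyond it, at columns 400–437. Lowering now.

```bash
python3 - <<'E'
from h import *
p=P0
L=np.radians(20);off=.0165*np.array([np.sin(L),0,-np.cos(L)])
def tgt(x,z): return cr(p,np.array([x,0,z])+off)[0]
move_l(tgt(-.122,.088),.1)
print(move_l(tgt(-.122,.0765),.02,until_force=3))
s=get_state();d=s["position"]-off*0;print(s["position"],s["position"]-tgt(-.122,.079),s["contact_force"])
let_go();sleep(.4)
s=get_state();print(s["finger_gap"],s["contact_force"],s["clock"])
im,c=wrist();cv2.imwrite("pics/g_wrist.png",im[:,:,::-1])
im,c=fixed("scene");cv2.imwrite("pics/g_scene.png",cv2.resize(im[180:330,240:440,::-1],(800,600)))
r=tip_of("scene","dowel_centre");print([(onplane(c,d["centre"],.079),d["score"]) for d in r],cr(p,(-.126,0,.079)))
E
```

```text
True
[ 0.5000186  -0.02156942  0.06402657] [ 3.58934642e-04 -2.16689573e-05  5.31494770e-04] [-1.05357788  1.02691877  4.12116978]
1.0020515710065006 [-0.53581337  0.72952203  0.06703315] 16.7167
[(array([[ 0.50849718, -0.00506719,  0.079     ]]), 0.82)] [[ 0.49734404 -0.01218656  0.079     ]]
```

View pics/g_wrist.png

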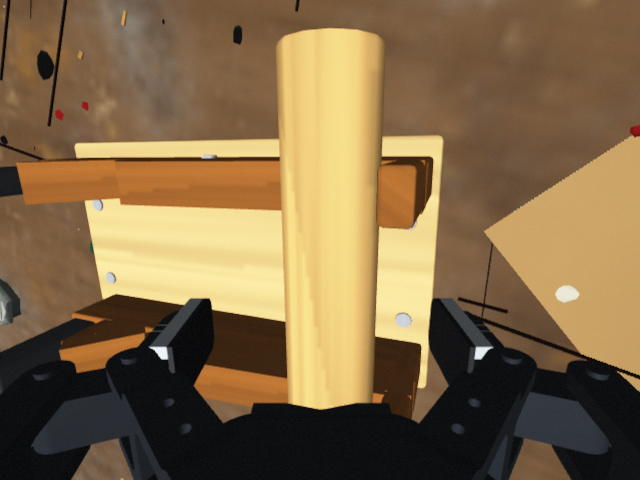

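View pics/g_scene.png

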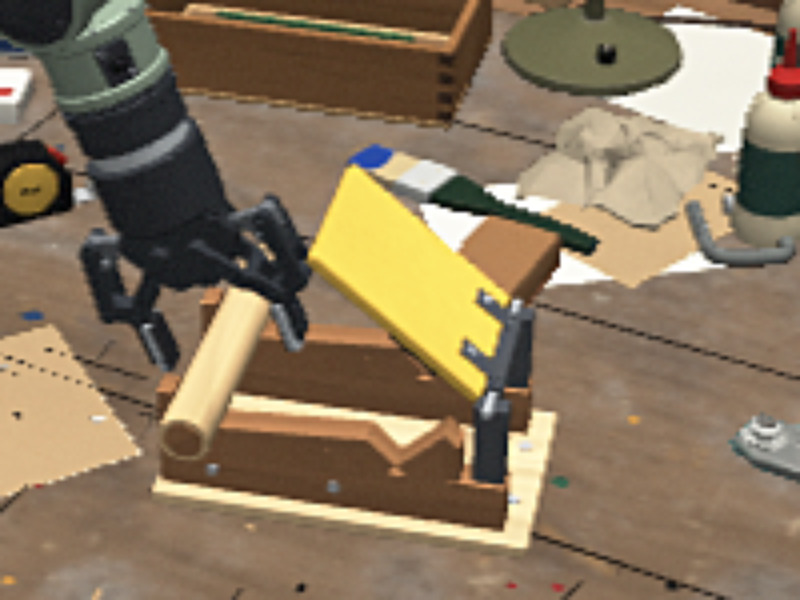

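Dowel lies on both rails against the stop posts, and the fingers are clear of it on both sides. Retreating along the tool axis, then checking before I push.

```bash
python3 - <<'E'
from h import *
p=P0
L=np.radians(20);b=np.array([-np.sin(L),0,np.cos(L)])
pos=np.array(get_state()["position"])
dw=cr(p,b)[0]-cr(p,(0,0,0))[0]
move_l(pos+dw*.10,.15)
im,c=fixed("top")
r=silhouettes("top","dowel");print([(x["score"],x["mask"].sum()) for x in r])
if r: print(maskaxis(r[0]["mask"],c,.079))
print("expect",cr(p,(-.126,0,.079)),"axis",[-np.sin(p[2]),np.cos(p[2])])
im=im[:,:,::-1].copy()
for q in [[(-.143,-.1,.079),(-.109,-.1,.079),(-.109,.1,.079),(-.143,.1,.079)]]:
    cv2.polylines(im,[np.int32(proj(c,cr(p,q)).round())],True,(0,255,0),1)
u=proj(c,cr(p,(-.05,0,.07)))[0].astype(int)
cv2.imwrite("pics/i_top.png",cv2.resize(im[u[1]-75:u[1]+75,u[0]-100:u[0]+100],(800,600)))
im,c=wrist();im=im[:,:,::-1].copy()
for q in [[(-.143,-.1,.079),(-.109,-.1,.079),(-.109,.1,.079),(-.143,.1,.079)]]:
    cv2.polylines(im,[np.int32(proj(c,cr(p,q)).round())],True,(0,255,0),1)
cv2.imwrite("pics/i_wrist.png",im)
print(get_state()["clock"])
E
```

```text
[(0.63, np.int64(818))]
(array([ 0.49611767, -0.01486149]), array([-0.96975946, -0.24406267]), np.float64(-0.10248574323724557), np.float64(0.09680811262534672), np.float64(0.03412545946874562))
expect [[ 0.49734404 -0.01218656  0.079     ]] axis [np.float64(0.9707415655164112), np.float64(0.24012666028316618)]
17.8333
```

View pics/i_top.png

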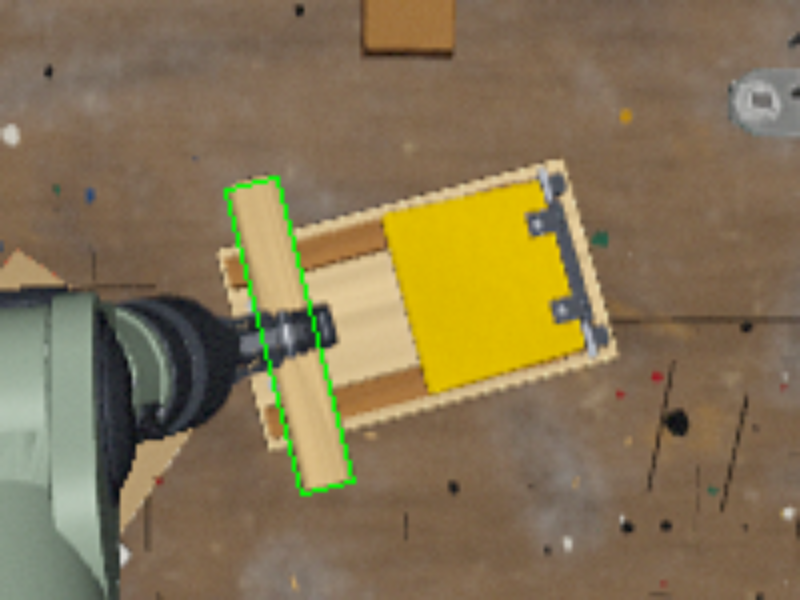

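View pics/i_wrist.png

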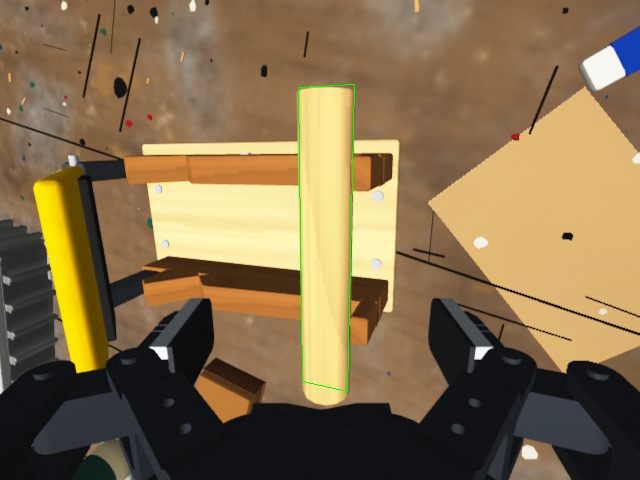

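Placement agrees with the model to about 3 mm: both overlays line up, and the ends stick out equally. Now I'll shut the fingers, lean back 45° and get behind the dowel.

```bash
cat >> h.py <<'E'
LP=np.radians(45);OP=lean_rot(P0[2],LP,"y")
def corner(x,z,y=0.,hw=.011): return cr(P0,np.array([x,y,z])-hw*np.array([np.cos(LP),0,np.sin(LP)]))[0]
E
python3 - <<'E'
from h import *
p=P0
for a in ((-.20,.20),(-.16,.081),(-.09,.0835),(-.026,.089)): print(np.round(ik(corner(*a),OP),2))
grab(20)
movep(corner(-.20,.20),OP)
move_l(corner(-.163,.10),.15)
move_l(corner(-.158,.081),.05,until_force=8)
sleep(.1);s=get_state();print(s["clock"],s["contact_force"],s["finger_gap"])
im,c=wrist();cv2.imwrite("pics/j_wrist.png",im[:,:,::-1])
im,c=fixed("scene");cv2.imwrite("pics/j_scene.png",cv2.resize(im[180:330,240:440,::-1],(800,600)))
E
```

```text
[ 0.43  0.41 -0.43  0.91 -0.77  1.83]
[ 0.35  0.56 -0.58  0.54 -0.78  1.72]
[ 0.2   0.52 -0.66  0.36 -0.78  1.52]
[ 0.07  0.49 -0.7   0.21 -0.77  1.33]
21.8417 [0.02000959 0.60833666 0.13296698] 0.0001611467137118623
```

View pics/j_wrist.png

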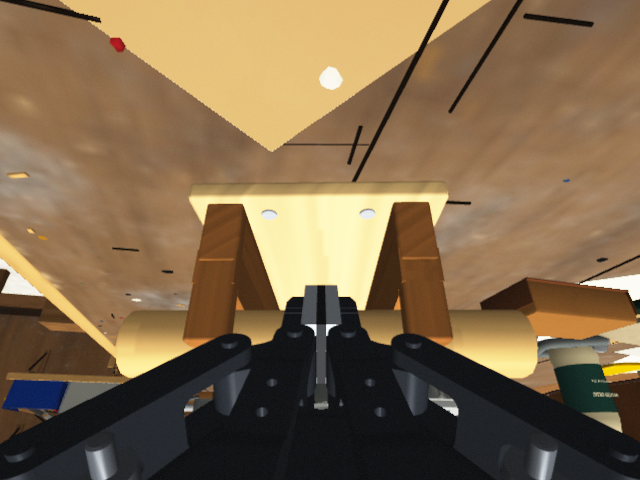

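View pics/j_scene.png

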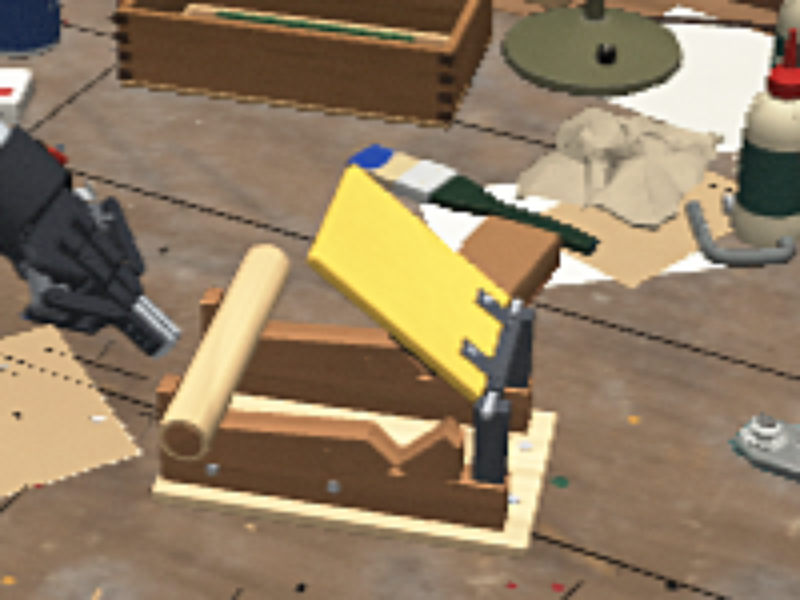

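The shut fingers are centred behind the dowel, at columns 305–337 against cheeks at 190–450. The gap to the dowel is small and nothing is touching. Pushing it up the rails now.

```bash
python3 - <<'E'
from h import *
print(move_l(corner(-.07,.0845),.045,until_force=15)); s=get_state();print(s["contact_force"],s["clock"],s["position"])
im,c=fixed("scene");cv2.imwrite("pics/k_scene.png",cv2.resize(im[180:330,240:440,::-1],(800,600)))
E
```

```text
False
[ 0.18989441  0.05313251 -0.59143018] 24.05 [ 0.50887024 -0.05883722  0.07665138]
```

View pics/k_scene.png

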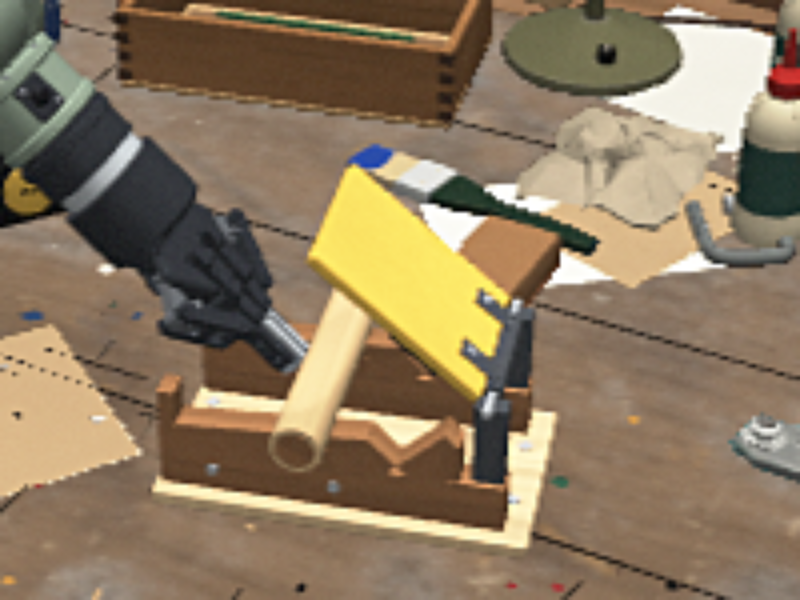

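The dowel rolls up the rails, still on both of them, with its near end at (300,448). Carrying on over the crest.

```bash
python3 - <<'E'
from h import *
print(move_l(corner(-.027,.0885),.025,until_force=15)); s=get_state();print(s["contact_force"],s["clock"])
sleep(.2)
im,c=fixed("scene");cv2.imwrite("pics/l_scene.png",cv2.resize(im[180:330,240:440,::-1],(800,600)))
E
```

```text
False
[-0.30984192 -0.06660931  1.08019906] 25.975
```

View pics/l_scene.png

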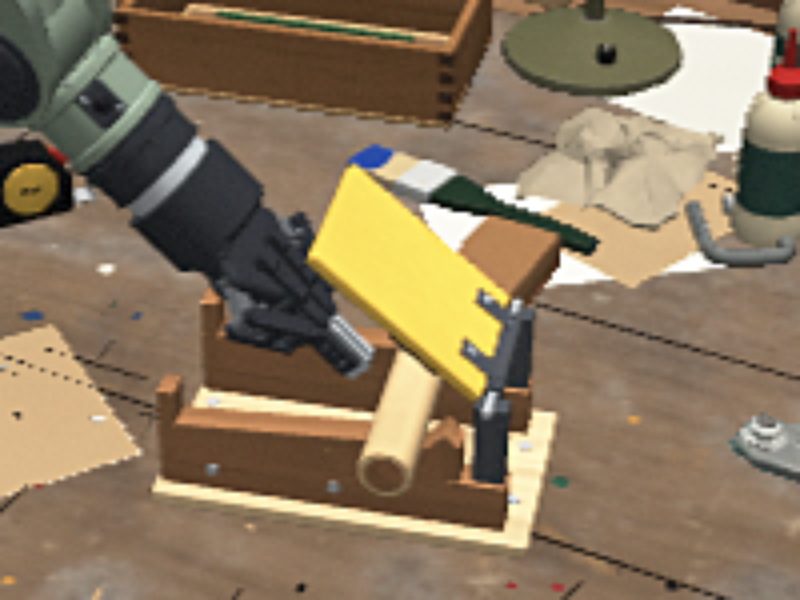

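The dowel appears to have dropped into the vee, with its end centred at (388,473). Backing off and checking it against the seated-dowel model.

```bash
python3 - <<'E'
from h import *
p=P0
move_l(corner(-.11,.12),.15)
move_l(corner(-.15,.20),.2);sleep(.1)
for n,d in (("scene",(40,75)),("top",(75,75))):
    im,c=fixed(n)
    r=silhouettes(n,"dowel");print(n,[(x["score"],x["mask"].sum(),np.round(x["centre"])) for x in r])
    im=im[:,:,::-1].copy()
    th=np.linspace(0,2*np.pi,40)
    for y in (-.1,.1):
        q=np.c_[.017*np.cos(th),0*th+y,.076+.017*np.sin(th)]
        cv2.polylines(im,[np.int32(proj(c,cr(p,q))*16)],True,(0,255,0),1,cv2.LINE_AA,4)
    q=[(-.017,-.1,.076),(-.017,.1,.076),(.017,.1,.076),(.017,-.1,.076)]
    cv2.polylines(im,[np.int32(proj(c,cr(p,q))*16)],True,(0,255,0),1,cv2.LINE_AA,4)
    u=proj(c,cr(p,(-.02,0,.07)))[0].astype(int)
    cv2.imwrite(f"pics/m_{n}.png",cv2.resize(im[u[1]-60:u[1]+60,u[0]-80:u[0]+80],(800,600)))
    for k in ("dowel_centre","vee_seat","flap_press"):
        print(k,[(np.round(d["centre"],1),d["score"]) for d in tip_of(n,k)][:2],proj(c,cr(p,(0,0,.076)))[0].round(1),proj(c,cr(p,flapp(.7)))[0].round(1))
print(get_state()["clock"])
E
python3 -c "
import cv2,numpy as np
cv2.imwrite('pics/m.png',cv2.resize(np.hstack([cv2.imread('pics/m_scene.png'),cv2.imread('pics/m_top.png')]),(800,300)))"
```

```text
scene [(0.74, np.int64(480), array([336., 285.]))]
dowel_centre [(array([344.7, 277.3]), 0.72), (array([334.7, 239.2]), 0.24)] [343.6 274.8] [331.3 238.7]
vee_seat [(array([344.2, 273.9]), 0.57)] [343.6 274.8] [331.3 238.7]
flap_press [(array([328.7, 237.3]), 0.76)] [343.6 274.8] [331.3 238.7]
top [(0.94, np.int64(361), array([372., 256.]))]
dowel_centre [] [374.  280.2] [364.9 282.1]
vee_seat [] [374.  280.2] [364.9 282.1]
flap_press [(array([368. , 278.6]), 0.67)] [374.  280.2] [364.9 282.1]
28.1667
```

View pics/m_scene.png

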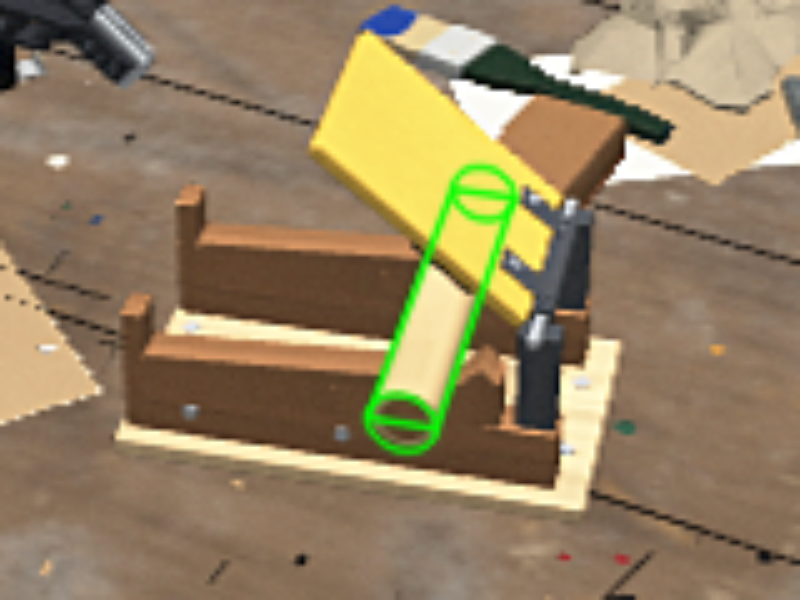

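View pics/m_top.png

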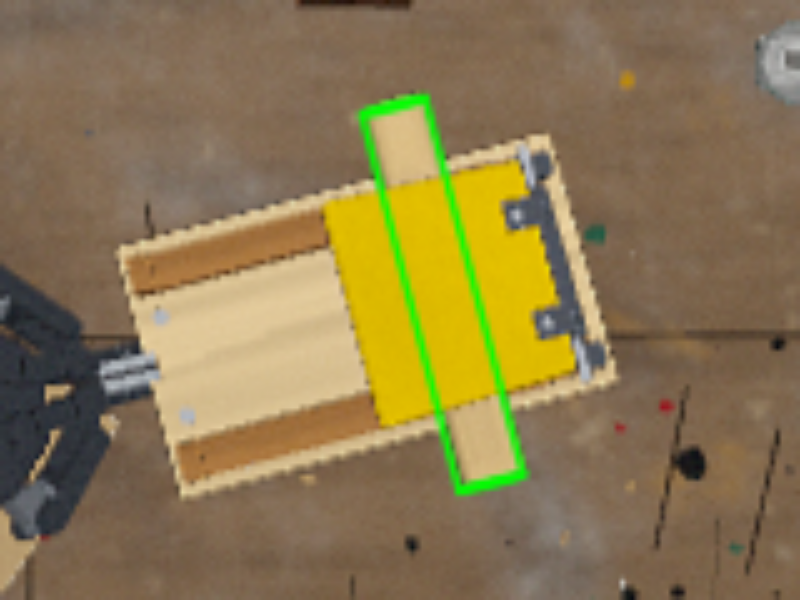

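The dowel is seated: both overlays coincide with it, and it sticks out equally on each side. The flap is still at about 0.7. Next I'll press the flap down along its arc.

```bash
python3 - <<'E'
from h import *
p=P0
o=lean_rot(p[2],0,"y")
def tc(a,dz=0,r=.115): return cr(p,(.055-r*np.cos(a)+.005*np.sin(a)+.011,0,.103+r*np.sin(a)+.005*np.cos(a)+dz))[0]
move_l(corner(-.15,.29),.2)
movep(tc(.72,.06),o)
move_l(tc(.72,.02),.15)
hit=move_l(tc(.6),.03,until_force=2);s=get_state();print(hit,s["clock"],s["position"]-tc(.7),s["contact_force"])
for a in (.6,.5,.4,.3,.2,.12):
    h=move_l(tc(a),.045,until_force=15);s=get_state();print(a,h,s["contact_force"].round(1))
    if h: break
im,c=fixed("scene");cv2.imwrite("pics/n_scene.png",cv2.resize(im[180:330,240:440,::-1],(800,600)))
print(s["clock"])
E
```

```text
False 31.2083 [-0.00180567  0.00711713 -0.00889576] [-0.1992469  -0.12522268 -0.15561841]
0.6 False [-0.7 -0.1  0.1]
0.5 False [-0.4  0.5 -0.2]
0.4 False [ 0.4 -0.6 -0.7]
0.3 False [0.4 0.2 0.2]
0.2 False [ 0.9 -0.8 -1. ]
0.12 False [-0.3 -0.   0.3]
33.45
```

View pics/n_scene.png

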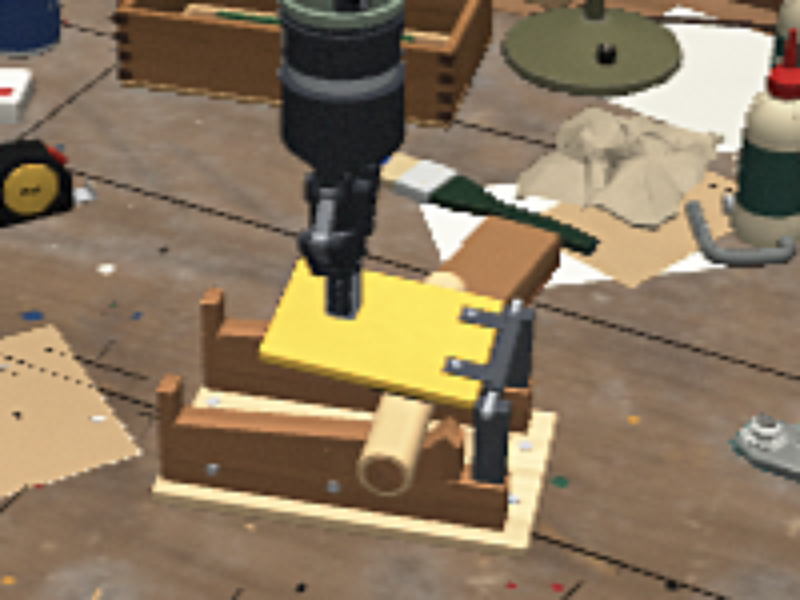

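The flap has come down with the finger to about 0.12 rad. I'll finish slowly until it meets the dowel.

```bash
python3 - <<'E'
from h import *
p=P0
def tc(a,dz=0,r=.115): return cr(p,(.055-r*np.cos(a)+.005*np.sin(a)+.011,0,.103+r*np.sin(a)+.005*np.cos(a)+dz))[0]
print(move_l(tc(.03),.03,until_force=15),get_state()["contact_force"])
h=move_l(tc(-.05),.015,until_force=8);s=get_state();print(h,s["position"][2],s["contact_force"],s["clock"])
sleep(.3);s=get_state();print(s["position"][2],s["contact_force"])
q=np.array(s["position"])
move_l(q+[0,0,.08],.1);move_l(q+[0,0,.2]+cr(p,(-.10,0,0))[0]-cr(p,(0,0,0))[0],.2)
sleep(.3)
a0=0
for n in ("scene","top"):
    im,c=fixed(n);im=im[:,:,::-1].copy()
    for k in ("flap_press","dowel_centre"):
        print(n,k,[(np.round(d["centre"],1),d["score"]) for d in tip_of(n,k)][:2],[proj(c,cr(p,flapp(a)))[0].round(1).tolist() for a in (0,.04,.08)],proj(c,cr(p,(0,0,.076)))[0].round(1))
    th=np.linspace(0,2*np.pi,40)
    for y in (-.1,.1):
        qq=np.c_[.017*np.cos(th),0*th+y,.076+.017*np.sin(th)]
        cv2.polylines(im,[np.int32(proj(c,cr(p,qq))*16)],True,(0,255,0),1,cv2.LINE_AA,4)
    qq=[(-.09,-.055,.108),(-.09,.055,.108),(-.09,.055,.098),(-.09,-.055,.098)]
    cv2.polylines(im,[np.int32(proj(c,cr(p,qq))*16)],True,(255,0,255),1,cv2.LINE_AA,4)
    u=proj(c,cr(p,(-.02,0,.07)))[0].astype(int)
    cv2.imwrite(f"pics/o_{n}.png",cv2.resize(im[u[1]-60:u[1]+60,u[0]-80:u[0]+80],(800,600)))
print(get_state()["clock"])
E
```

```text
False [-1.09538468  0.08363018 -1.10627763]
True 0.10769720560822288 [-0.49050797  0.58832193  5.38563954] 34.3917
0.10769423844007617 [-0.78530169  0.4247723   6.13651463]
scene flap_press [(array([319.2, 263.1]), 0.9)] [[320.8, 261.4], [320.8, 259.9], [320.9, 258.5]] [343.6 274.8]
scene dowel_centre [(array([318.9, 263.2]), 0.71), (array([343. , 273.8]), 0.57)] [[320.8, 261.4], [320.8, 259.9], [320.9, 258.5]] [343.6 274.8]
top flap_press [(array([354.3, 282. ]), 0.72)] [[352.1, 285.6], [352.3, 285.5], [352.5, 285.5]] [374.  280.2]
top dowel_centre [] [[352.1, 285.6], [352.3, 285.5], [352.5, 285.5]] [374.  280.2]
37.1833
```

View pics/o_scene.png

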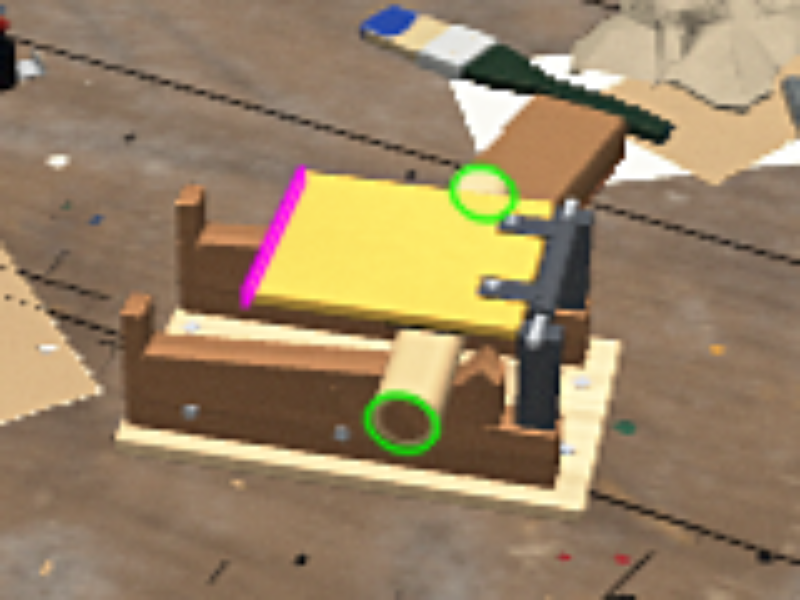

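View pics/o_top.png

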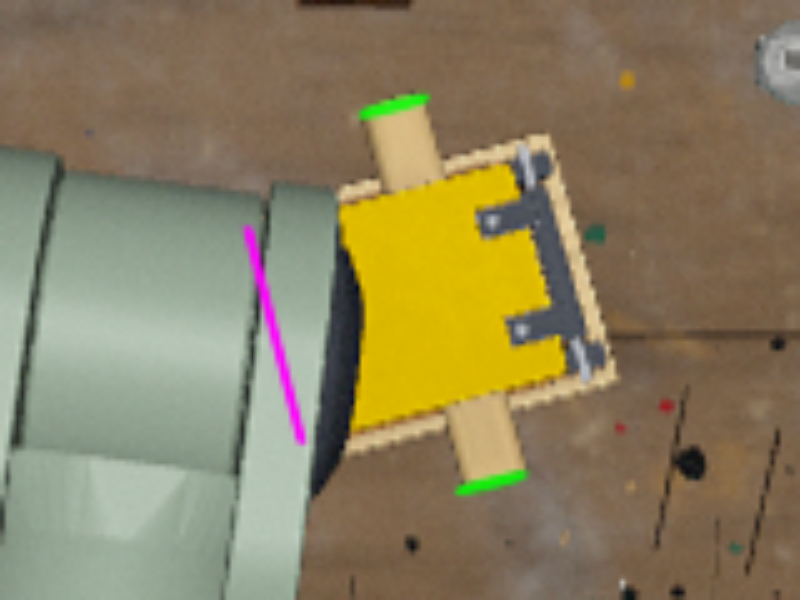

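The flap lies level on the dowel. The press stopped at z = 0.1077 with a firm 6 N, against 0.108 expected when fully down. One last check of the bystanders, then I hand in.

```bash
python3 - <<'E'
from h import *
fixed("top");fixed("scene")
for n in ("top","scene"):
    for k in ("tape_roll_mid","measure_mid","sander_mid"): print(n,k,[(np.round(d["centre"],1),round(d["score"],2)) for d in tip_of(n,k)][:1])
print(get_state()["contact_force"],get_state()["clock"])
sign_off()
E
```

```text
top tape_roll_mid [(array([211.8, 294.6]), 0.59)]
top measure_mid [(array([222.7, 223.3]), 0.83)]
top sander_mid [(array([357.2, 202.4]), 0.71)]
scene tape_roll_mid [(array([200.8, 257.2]), 0.59)]
scene measure_mid [(array([247.4, 225.7]), 0.92)]
scene sander_mid [(array([363.7, 248.5]), 0.94)]
[-0.80965796 -0.47793808  0.32842038] 37.5833
the job is handed in; nothing more can be done
```

The dowel is seated in the vees with the flap fully down on it, and I handed the job in at 37.6 s of the 69 s allowed.

**What I did:** I picked up the dowel and laid it on the rails against the stops, gripper leaning 20° back. After letting go and withdrawing, I rolled it over the crest with shut fingers leaning 45° back, and it dropped into the vees. Then I lowered the flap slowly along its arc.

**Last checks:**
- **Dowel:** It lines up with the seated-dowel outline in the scene and top pictures, and sticks out equally at both sides.
- **Flap:** The press stopped at 0.1077 m with about 6 N, against 0.108 m expected when fully down, and its front edge matches the level outline. At the end the arm hid the flap's front edge in the top view, so only the scene camera confirmed that edge.
- **Bystanders:** The tape roll, tape measure and sanding block are within about 4 pixels of where they started in both pictures, which is the networks' scatter.
- **Robot:** The gripper was clear of everything when I handed in.

**Disagreements:** Some network point estimates were off and I went by the outlines instead. The scene camera placed the dowel at the loading rest about 13 mm away from the top-camera mask, and its best guess for the dowel centre at the end fell on the flap.

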